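# Lay out solvents and sample rack for the next chromatography run

## Robot

A 7-joint arm with a two-finger parallel gripper is mounted at the origin on the work surface. World frame = base frame: x ahead of the robot, y to its left, z up, the work surface at z = 0. Lengths are in mm, angles in rad, forces in N, time in s.
With the tool pointing down it reaches from about 400 to 900 mm from the base axis. Payload 5.6 kg.
Tool frame: the origin (TCP) lies midway between the tips of the shut fingers; the grasp point (between the pads) lies 19 mm behind it; z points along the fingers, y is the line along which they close (so a half turn about z gives the same grasp; the last joint's range is limited). The gripper opens to 92 mm and grips with 3 to 60 N. Pads are 20 mm wide; open, the fingers measure 128 mm over their backs; the gripper's body (75 mm by 189 mm) begins 69 mm behind the grasp point.
Start: joints at [-1.342, 0.468, -0.012, 1.603, 0.006, 1.071, -0.056], TCP at [174.544, 626.134, 214.592] pointing down, gripper open.
Joint ranges: [-2.53, 2.53], [-0.31, 2.02], [-1.57, 1.55], [0.28, 2.44], [-1.29, 4.43], [0.15, 1.84], [-2.92, 2.92]. Speed limits (rad/s): [2.57, 2.57, 3.14, 3.14, 3.14, 3.14, 3.14].

## Interface

Orientations are given as a rotation vector (axis times angle).
In Python, from cell import robot, grip, kin, viewer gives the robot as it stands. Calls block until the motion is done:
- robot.movep(position, orientation): joint-space move of the TCP to a pose.
- robot.servo_line(position, feed=150, rotation=None): straight line of the TCP; rotation=None keeps the orientation; feed is the mean speed in mm/s.
- robot.goto_joints(angles): joint-space move.
- grip(opening, newtons=None): opening from 0.0 (shut) to 1.0 (fully open); newtons is the grip in N (None keeps the last); returns when the fingers have stopped.
- robot.hold(seconds).
- kin.ik(position, orientation): joint angles nearest the present ones, or None.
- robot.observe(): the state.
- viewer.read_camera(name): name is "side" or "top" or "wrist"; returns the picture (400x640x3 uint8, red, green, blue); there is no depth.
- viewer.camera_info(name): a dict with "camera_matrix" (3x3 intrinsics, pixels), "R" (3x3) and "t" (3): a world point X has camera coordinates R X + t. Camera axes: x right, y down, z forward; pixel columns grow to the right and rows downward; lengths in mm; the calibration is good to about 2 mm. A picture is of the moment at which its call begins: read the wrist's pose just before it. camera_info takes no time and is no camera call; for the wrist camera it gives the pose at the moment of the call.
A pose or a line that the arm cannot do raises robot.IKError and nothing moves.
- robot.job_done(): hands the job in; it is judged then, once.
Trained networks look in the newest picture that a camera, given by its name, has taken for a name from the list of things; names that differ only in an ending like _2 or _b are one class to them, and where a whole thing is asked for, a point or a joint stands for the part that bears it (a point fixed in the world has none). Each returns a list of dicts, best first, with "confidence" (0 to 1); they miss things now and then, are a little off and sometimes report something else, mostly with a low value. They report only what shows in the picture. A call takes as long as a camera call.
- viewer.silhouettes(name, camera): "mask" (400x640 bool, what is visible of it).
- viewer.pinpoint(name, camera): "at" ([x, y, z] in mm, in the coordinates of the camera as it stood for that picture, good to about 4 mm: a listed point, or the origin of a listed thing).
The state is a dict: "t": time; "joints": joint angles; "joint_velocities": joint speeds; "joint_torque": joint torques, N m; "tcp_pos": TCP position; "tcp_rot": TCP orientation; "contact_force": force on the tool from outside, world axes, zero at the start; "wrist_torque": the same for the moment, N m; "grip_width": opening from 0.0 (shut) to 1.0 (fully open); "grip_force": force on a finger pad.
Only numpy, scipy, OpenCV 4.12 (cv2) and the standard library are available. Lean on these libraries where they do the work, as an engineer would, in place of code of your own. Each camera call takes 0.05 s, during which the arm holds its last target. There are 200 camera calls.

## Task

Get the bench ready for the next run: first stand the red-, yellow- and green-capped bottles upright in the cups of their own cap colour, in any order; then, last of all, put the black vial rack on the white board, inside the blue outline and squared up with it. Set each down gently rather than dropping it, do not let any bottle or the rack fall over, leave the white-capped bottle and the beaker where they stand, and let go of everything at the end.

Things in the scene. Friction and masses are not known exactly. Their poses are not given: they have to be found in the camera images.
- red_bottle_center (a point): amber glass bottle with a red screw cap and a thin red stripe round its white label, standing upright; 54 mm in diameter up to 56 mm, then a shoulder, the cap 44 mm in diameter from 66 to 90 mm up; 0.14 to 0.28 kg; stands loose on the table. The point is the centre, on its axis, 45 mm above its underside; z is up along the axis, its yaw means nothing
- yellow_bottle_center (a point): amber glass bottle with a yellow screw cap and a thin yellow stripe round its white label, standing upright; 54 mm in diameter up to 56 mm, then a shoulder, the cap 44 mm in diameter from 66 to 90 mm up; 0.14 to 0.28 kg; stands loose on the table. The point is the centre, on its axis, 45 mm above its underside; z is up along the axis, its yaw means nothing
- green_bottle_center (a point): amber glass bottle with a green screw cap and a thin green stripe round its white label, standing upright; 54 mm in diameter up to 56 mm, then a shoulder, the cap 44 mm in diameter from 66 to 90 mm up; 0.14 to 0.28 kg; stands loose on the table. The point is the centre, on its axis, 45 mm above its underside; z is up along the axis, its yaw means nothing
- red_holder: red round open cup fixed to the table, with a white floor: outer diameter 78 mm, inner diameter 70 mm, 16 mm high, inner floor 4 mm above its underside. Origin: centre of its underside, on the table; z up, its yaw means nothing
- yellow_holder: yellow round open cup fixed to the table, with a white floor: outer diameter 78 mm, inner diameter 70 mm, 16 mm high, inner floor 4 mm above its underside. Origin: centre of its underside, on the table; z up, its yaw means nothing
- green_holder: green round open cup fixed to the table, with a white floor: outer diameter 78 mm, inner diameter 70 mm, 16 mm high, inner floor 4 mm above its underside. Origin: centre of its underside, on the table; z up, its yaw means nothing
- vial_rack_center (a point): sample rack: black block 100 mm (x) by 50 mm (y) by 36 mm high, with eight blue-capped vials fixed in it, rising to 48 mm; 0.15 to 0.31 kg; loose. The point is the centre, 24 mm above its underside; x is its long direction, z up; it looks the same after a half turn
- rack_pad: flat white board fixed to the table, 132 mm (x) by 82 mm (y), 3 mm thick, with a blue rectangular outline, 116 by 66 mm inside the line. Origin: centre of its underside, on the table; x is its long direction, z up
- spare_bottle_center (a point): bystander: amber bottle of the same size as the others, with a white cap and no holder; it stays where it is. Loose. The point is its centre, 45 mm above its underside
- beaker: bystander: small clear beaker, 42 mm in diameter, 58 mm high, upright and loose; it stays where it is. Origin: centre of its underside

How it is judged (in metres and radians):
On the way, in this order (a step that is already met when the one before it is completed fails the run):
1. all three bottles stand in the cups of their own cap colour, before the rack is on its board (horizontal distance between red_bottle_center and red_holder below 0.012 m and z of red_bottle_center in the frame of red_holder below 0.054 m and angle between each of red_bottle_center, yellow_bottle_center, green_bottle_center's own z axis and vertical below 0.1 rad and horizontal distance between yellow_bottle_center and yellow_holder below 0.012 m and z of yellow_bottle_center in the frame of yellow_holder below 0.054 m and horizontal distance between green_bottle_center and green_holder below 0.012 m and z of green_bottle_center in the frame of green_holder below 0.054 m), for 0.2 s.
2. the vial rack stands inside the blue outline (horizontal distance between vial_rack_center and rack_pad below 0.013 m and angle between the x axis of vial_rack_center and the x axis of rack_pad, either way round below 0.17 rad and z of vial_rack_center in the frame of rack_pad below 0.033 m and angle between vial_rack_center's own z axis and vertical below 0.1 rad), for 0.2 s.
At the end, for the whole second after the job is handed in: Each coloured-cap bottle stands upright (within 0.1 rad) on the floor of the cup of its colour, within 12 mm of its centre; the rack lies flat on the board within 13 mm of its centre and 0.17 rad of its long direction (either way round); all released and at rest (all of step 1 and all of step 2 and linear speed of each of red_bottle, yellow_bottle, green_bottle, vial_rack below 0.02 m/s); the robot touches nothing.
It fails at once if a bottle or the rack is dropped onto its place (it comes down through the last 45 mm at over 0.6 m/s: a free fall of several centimetres) ((horizontal distance between red_bottle_center and red_holder below 0.04 m and z of red_bottle_center in the frame of red_holder below 0.094 m and linear speed of red_bottle above 0.6 m/s) or (horizontal distance between yellow_bottle_center and yellow_holder below 0.04 m and z of yellow_bottle_center in the frame of yellow_holder below 0.094 m and linear speed of yellow_bottle above 0.6 m/s) or (horizontal distance between green_bottle_center and green_holder below 0.04 m and z of green_bottle_center in the frame of green_holder below 0.094 m and linear speed of green_bottle above 0.6 m/s) or (horizontal distance between vial_rack_center and rack_pad below 0.04 m and z of vial_rack_center in the frame of rack_pad below 0.072 m and linear speed of vial_rack above 0.6 m/s)).
It fails at once if a bottle or the rack is tipped over (beyond 0.6 rad) (angle between any of red_bottle_center, yellow_bottle_center, green_bottle_center, vial_rack_center, spare_bottle_center's own z axis and vertical above 0.6 rad).
It fails at once if the white-capped bottle or the beaker is moved by more than 30 mm or the beaker tipped (distance of any of spare_bottle_center, beaker from where it was at the start of the episode above 0.03 m or angle between beaker's own z axis and vertical above 0.5 rad).
It also fails if it takes over 102 s, if anything falls off the work surface, if the arm or the gripper's body presses on something with over 40 N, if the wrist force passes 120 N, or if a joint passes its speed limit or range.

## Working session

There is one attempt and no reset: what is moved stays moved. The work goes in short steps, each a Python script; the robot and the scene stay as the last script left them, time stands still between calls to the robot, and variables do not carry over. Pictures are saved under pics/ and viewed, at most 14 in all, crops included, and the job is handed in when it is done.

```bash
ls; mkdir -p pics
cat > h.py <<'E'
from cell import robot, grip, kin, viewer
import numpy as np, cv2
def snap(cam,fn=None):
    info=viewer.camera_info(cam); im=viewer.read_camera(cam)
    if fn: cv2.imwrite('pics/'+fn,im[:,:,::-1])
    return im,{k:np.array(v,float) for k,v in info.items() if k in('camera_matrix','R','t')}
def pin(name,cam,info):
    return [(round(d['confidence'],2),(info['R'].T@(np.array(d['at'])-info['t'])).round(1)) for d in viewer.pinpoint(name,cam)]
def pix(info,X):
    c=info['R']@np.array(X,float)+info['t']; p=info['camera_matrix']@c; return p[:2]/p[2]
def ray(info,uv,z):
    d=info['R'].T@np.linalg.solve(info['camera_matrix'],np.array([uv[0],uv[1],1.])); o=-info['R'].T@info['t']
    return o+d*(z-o[2])/d[2]
NAMES=['red_bottle_center','yellow_bottle_center','green_bottle_center','red_holder','yellow_holder','green_holder','vial_rack_center','rack_pad','spare_bottle_center','beaker']
E
python3 - <<'E'
from h import *
print(robot.observe())
for c in ['top','side']:
    im,i=snap(c,c+'0.png'); print(c,i['camera_matrix'].tolist(),(-i['R'].T@i['t']).round())
    for n in NAMES: print(n,[(a,b.tolist()) for a,b in pin(n,c,i)][:3])
E
```

```text
pics
{'t': 0.0, 'joints': array([-1.34200391,  0.46837844, -0.0116146 ,  1.60361402,  0.00599444,
        1.07136961, -0.05627865]), 'joint_velocities': array([-0.00051059, -0.00106693,  0.00098617,  0.00027219,  0.00011397,
       -0.00011089, -0.00137336]), 'joint_torque': array([ 1.59274245e-03, -5.20571530e+01, -1.15043088e-02, -2.43745637e+01,
       -5.66371379e-02,  1.75345922e-02,  1.65282672e-04]), 'tcp_pos': array([174.40307273, 625.5717246 , 213.64349318]), 'tcp_rot': array([-4.25654897e-01, -3.11249675e+00,  2.71791070e-03]), 'contact_force': array([ 0.32029148, -0.4119042 ,  0.22307974]), 'wrist_torque': array([0.0205451 , 0.00346909, 0.05263585]), 'grip_force': 0.0, 'grip_width': 1.0010317348583035}
top [[506.6536018027798, 0.0, 326.29324014716383], [0.0, 506.6536018027798, 202.81145764105617], [0.0, 0.0, 1.0]] [ 395.   -6. 1052.]
red_bottle_center [(0.81, [641.4, -74.6, 42.6])]
yellow_bottle_center [(0.78, [452.5, -317.4, 44.5])]
green_bottle_center [(0.85, [623.0, -306.1, 46.4])]
red_holder [(0.96, [613.0, 318.2, -0.4]), (0.46, [449.9, -92.4, 23.5])]
yellow_holder [(0
[... 226 characters left out ...]
43.6, 199.5, -4.8])]
side [[379.17746772583666, 0.0, 318.1825972115889], [0.0, 379.17746772583666, 201.1735424217648], [0.0, 0.0, 1.0]] [183. 460. 537.]
red_bottle_center [(0.8, [638.5, -71.5, 43.5]), (0.68, [449.6, -90.7, 20.9])]
yellow_bottle_center [(0.89, [452.7, -311.4, 40.7])]
green_bottle_center [(0.9, [625.2, -302.4, 43.5])]
red_holder [(0.66, [441.3, 100.4, -2.6]), (0.62, [614.3, 317.5, -0.3])]
yellow_holder [(0.72, [629.3, 105.1, -2.1])]
green_holder [(0.68, [439.2, 314.7, 3.1])]
vial_rack_center [(0.55, [449.0, -94.3, 23.1])]
rack_pad [(0.94, [439.6, 100.4, -2.6]), (0.37, [440.0, 315.7, 2.7])]
spare_bottle_center [(0.6, [540.6, -195.8, 46.1])]
beaker [(0.59, [542.3, 197.8, -4.4])]
```

View pics/top0.png

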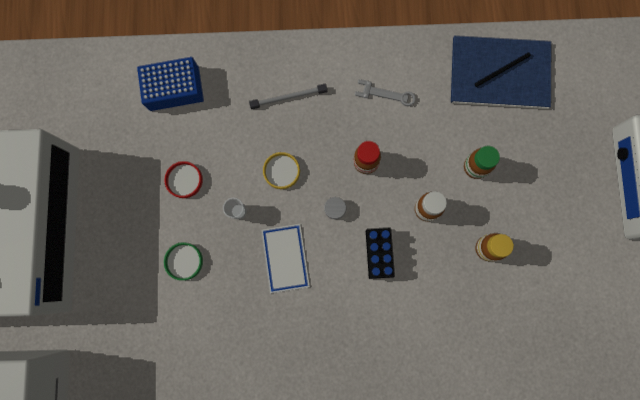

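View pics/side0.png

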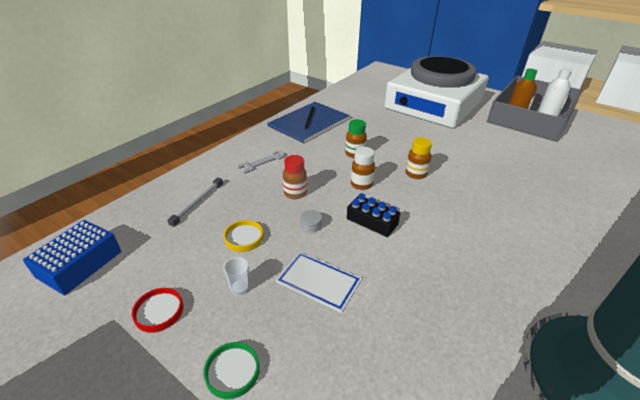

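The top view shows the rack at about (380,253), the pad at (285,259), and the cups at (184,180) red, (282,171) yellow and (184,262) green. The red bottle cap is at (368,152), green (487,156), yellow (500,246), white (434,203), the beaker at (236,208), and an unlisted grey puck at (335,208). The side view agrees, so the low-confidence extra detections at the rack and pad are false. Next I'll take close views with the wrist camera.

```bash
cat >> h.py <<'E'
from scipy.spatial.transform import Rotation as Ro
def down(a):
    "tool z down, closing axis y at world angle a"
    y=np.array([np.cos(a),np.sin(a),0]); z=np.array([0,0,-1.]); return Ro.from_matrix(np.c_[np.cross(y,z),y,z]).as_rotvec()
def best(p,a):
    q0=robot.observe()['joints']; c=[]
    for k in(-1,0,1):
        q=kin.ik(p,down(a+k*np.pi))
        if q is not None: c.append((np.abs(np.array(q)-q0).max(),a+k*np.pi))
    return down(min(c)[1])
def rect(name,cam,info,z):
    out=[]
    for d in viewer.silhouettes(name,cam)[:2]:
        cs,_=cv2.findContours(d['mask'].astype(np.uint8),cv2.RETR_EXTERNAL,cv2.CHAIN_APPROX_NONE)
        c=max(cs,key=cv2.contourArea)[:,0,:]
        w=np.array([ray(info,p,z)[:2] for p in c],np.float32)
        (cx,cy),(a,b),t=cv2.minAreaRect(w)
        if b>a:a,b,t=b,a,t+90
        out.append((round(d['confidence'],2),np.round([cx,cy,a,b,(t+90)%180-90],1).tolist()))
    return out
E
python3 - <<'E'
from h import *
ob=robot.observe(); robot.servo_line((ob['tcp_pos']+[0,0,130]).tolist())
print(robot.observe()['t'])
for k,(x,y) in enumerate([(520,210),(530,-200)]):
    p=[x,y,400]; robot.movep(p,best(p,np.arctan2(y,x))); robot.hold(0.3)
    im,i=snap('wrist',f'w{k}.png'); print('W',k,robot.observe()['t'],(-i['R'].T@i['t']).round())
    for n in NAMES: print(n,[(a,b.tolist()) for a,b in pin(n,'wrist',i)][:2])
    print('pad',rect('rack_pad','wrist',i,3)); print('rack',rect('vial_rack_center','wrist',i,36))
im,i=snap('top')
print('pad',rect('rack_pad','top',i,3)); print('rack',rect('vial_rack_center','top',i,36))
a=cv2.imread('pics/w0.png');b=cv2.imread('pics/w1.png');cv2.imwrite('pics/w01.png',cv2.resize(np.vstack([a,b]),(480,600)))
E
```

```text
2.1167
W 0 4.425 [496. 271. 570.]
red_bottle_center [(0.9, [641.4, -71.4, 46.4])]
yellow_bottle_center []
green_bottle_center [(0.63, [547.7, 202.1, 1.6])]
red_holder [(0.75, [615.4, 314.1, 1.2])]
yellow_holder [(0.6, [626.5, 111.0, -0.8])]
green_holder [(0.59, [446.4, 309.9, -2.5])]
vial_rack_center []
rack_pad [(0.89, [443.1, 105.2, 0.5])]
spare_bottle_center [(0.91, [539.4, -194.3, 42.4])]
beaker [(0.78, [546.5, 201.4, 1.5])]
pad [(0.65, [443.5, 102.6, 135.3, 84.0, 8.5])]
rack [(0.67, [466.4, -52.5, 57.6, 21.2, 18.0])]
W 1 6.8917 [ 554. -138.  570.]
red_bottle_center [(0.6, [643.7, -70.3, 44.3])]
yellow_bottle_center [(0.89, [455.3, -314.4, 41.6])]
green_bottle_center []
red_holder [(0.28, [448.7, -90.4, 28.1])]
yellow_holder []
green_holder []
vial_rack_center [(0.91, [447.5, -91.0, 25.4])]
rack_pad []
spare_bottle_center [(0.57, [536.4, -192.9, 42.0])]
beaker []
pad [(0.84, [443.7, 102.4, 132.1, 83.3, 8.5])]
rack [(0.68, [449.6, -91.5, 103.1, 50.1, 1.1]), (0.27, [626.2, -306.5, 78.4, 55.3, -64.5])]
pad [(0.67, [444.1, 100.8, 131.9, 83.6, 7.4])]
rack [(0.62, [446.6, -91.7, 101.7, 55.5, 0.9])]
```

View pics/w01.png

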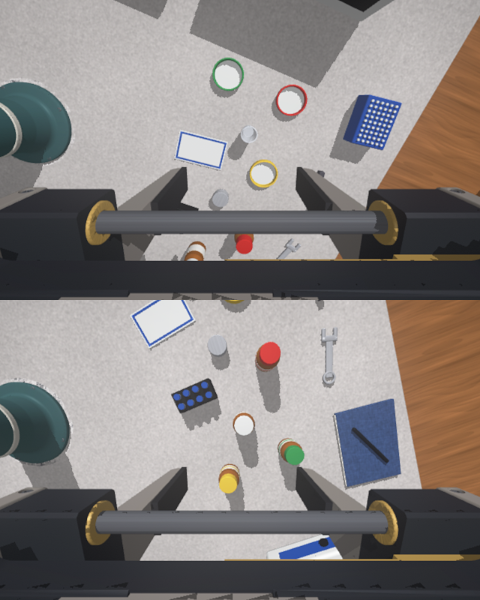

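The wrist views agree with the fixed cameras: all cups, bottles, rack and pad are visible and clear of each other. I'll refine the circle centres from the saved fixed-camera pictures by colour, then start moving with the red bottle.

Run:
```python
from h import *
H={'red':[(0,6),(175,180)],'yellow':[(18,32)],'green':[(55,80)]}
for cam in('top','side'):
    i={k:np.array(v,float) for k,v in viewer.camera_info(cam).items() if k in('camera_matrix','R','t')}
    hsv=cv2.cvtColor(cv2.imread(f'pics/{cam}0.png'),cv2.COLOR_BGR2HSV)
    for c,rs in H.items():
        m=sum(cv2.inRange(hsv,(a,140,60),(b,255,255)) for a,b in rs)
        n,l,s,_=cv2.connectedComponentsWithStats(m,connectivity=8)
        for j in range(1,n):
            if s[j,4]<80: continue
            p=np.argwhere(l==j)[:,::-1]
            o=[]
            for z in (14,85):
                w=np.array([ray(i,q,z)[:2] for q in p],np.float32); (cc,r)=cv2.minEnclosingCircle(w); o+=[z,np.round(cc,1).tolist(),round(2*r,1)]
            print(cam,c,s[j,4],o)
```

```text
top red 421 [14, [658.0, -77.8], 50.6, 85, [640.0, -72.9], 47.1]
top red 280 [14, [613.8, 312.1], 80.3, 85, [598.8, 290.3], 74.8]
top yellow 227 [14, [626.2, 105.8], 78.4, 85, [610.4, 98.2], 73.0]
top yellow 495 [14, [454.7, -336.7], 52.6, 85, [450.6, -314.1], 49.0]
top green 401 [14, [639.6, -323.7], 50.3, 85, [622.8, -302.0], 46.9]
top green 128 [14, [442.4, 311.4], 76.3, 85, [439.2, 289.7], 71.1]
side red 309 [14, [704.3, -145.7], 83.1, 85, [633.5, -63.4], 71.8]
side red 696 [14, [609.7, 317.7], 86.4, 85, [551.8, 337.0], 74.7]
side yellow 290 [14, [483.3, -421.6], 94.0, 85, [442.5, -301.8], 81.2]
side yellow 461 [14, [622.5, 112.4], 90.1, 85, [562.8, 159.6], 77.9]
side green 98 [14, [386.0, -1169.3], 121.5, 85, [358.4, -947.9], 105.0]
side green 208 [14, [682.1, -408.9], 88.3, 85, [614.3, -290.9], 76.3]
side green 742 [14, [439.7, 314.6], 81.9, 85, [404.8, 334.3], 70.8]
```

```bash
cat >> h.py <<'E'
B={'red':(641,-72.5),'yellow':(452.5,-314),'green':(623.5,-303)}
C={'red':(614,313.5),'yellow':(626.5,107.5),'green':(443,311.5)}
def st(s):
    o=robot.observe(); print(s,round(o['t'],1),o['tcp_pos'].round(1),'w',round(o['grip_width']*92,1),'gf',round(o['grip_force'],1),'F',o['contact_force'].round(1))
def pick(p,a,z,up=165,N=30):
    P=[p[0],p[1],up]; r=best(P,a); robot.movep(P,r)
    robot.servo_line([p[0],p[1],z],feed=120); grip(0.0,N); st('grasped')
    robot.servo_line([p[0],p[1],up],feed=120); st('lifted')
def place(p,a,z,up=165,d=(0,0)):
    P=[p[0],p[1],up]; r=best(P,a); robot.movep(P,r)
    robot.servo_line([p[0],p[1],z+15],feed=120); robot.servo_line([p[0],p[1],z],feed=30); robot.hold(.2); st('down')
    grip(1.0); robot.servo_line([p[0],p[1],up],feed=150); st('released')
def bottle(c,corr=(0,0)):
    b,h=B[c],C[c]; pick(b,np.arctan2(b[1],b[0]),22); place(h,np.arctan2(h[1],h[0]),27)
E
python3 - <<'E'
from h import *
bottle('red')
im,i=snap('top','t1.png'); snap('side','s1.png')
for n in('red_bottle_center','red_holder'): print(pin(n,'top',i))
cv2.imwrite('pics/c1.png',cv2.resize(np.hstack([cv2.imread('pics/t1.png')[120:320,100:400],cv2.imread('pics/s1.png')[200:400,100:400]]),(800,267)))
E
```

```text
grasped 10.8 [641.1 -72.5  22.1] w 53.1 gf 30.0 F [-0.5  0.3  0.4]
lifted 12.1 [640.4 -72.4 164. ] w 53.4 gf 30.0 F [-0.7  0.3 -1.8]
down 15.6 [614.1 313.5  27.1] w 53.2 gf 30.0 F [ 0.3  0.3 -2.5]
released 17.4 [613.2 313.3 163.8] w 92.3 gf 0.0 F [-0.1 -0.5 -0.2]
[(0.73, array([613.9, 316.1,  48.9]))]
[(0.55, array([615.5, 315.7,   0.8]))]
```

View pics/c1.png

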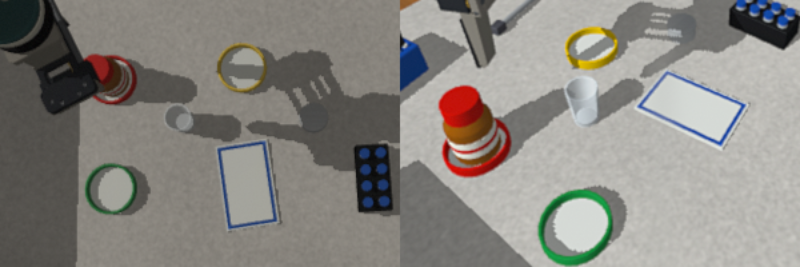

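The red bottle stands upright and centred in the red cup, at about (108,77) in the left crop and (472,130) in the right. Next come yellow and green.

Run:
```python
from h import *
bottle('yellow'); bottle('green')
P=[460,0,260]; robot.movep(P,best(P,np.pi/2))
im,i=snap('top','t2.png')
for n in NAMES: print(n,pin(n,'top',i))
print('pad',rect('rack_pad','top',i,3)); print('rack',rect('vial_rack_center','top',i,36))
j,i=snap('side','s2.png')
for n in NAMES: print(n,pin(n,'side',i))
j,i=snap('wrist','w2.png')
print('pad',rect('rack_pad','wrist',i,3)); print('rack',rect('vial_rack_center','wrist',i,36)); st('')
cv2.imwrite('pics/c2.png',cv2.resize(np.hstack([cv2.imread('pics/t2.png')[120:320,100:400],cv2.imread('pics/s2.png')[200:400,100:400]]),(800,267)))
```

```text
grasped 21.9 [ 452.6 -314.    22.1] w 53.3 gf 30.0 F [ 0.3 -1.1  1.5]
lifted 23.2 [ 452.1 -313.6  164.3] w 53.3 gf 30.0 F [-0.4 -0.2 -1.5]
down 26.9 [626.6 107.5  27.1] w 53.5 gf 30.0 F [-0.2  1.1 -1.5]
released 28.7 [625.8 107.6 164. ] w 92.1 gf 0.0 F [ 0.   0.8 -0.8]
grasped 32.2 [ 623.6 -303.    22. ] w 53.6 gf 30.0 F [ 0.5  0.  -0.2]
lifted 33.6 [ 623.1 -302.6  164. ] w 53.2 gf 30.0 F [-0.1 -0.7 -1.9]
down 37.9 [443.1 311.6  27.1] w 53.2 gf 30.0 F [-1.8 -0.  -1.9]
released 39.6 [442.4 311.3 164.3] w 91.7 gf 0.0 F [ 0.3 -1.1 -0.1]
red_bottle_center [(0.86, array([613.1, 311.2,  50.5]))]
yellow_bottle_center [(0.59, array([626.8, 103.8,  45.4])), (0.42, array([542.4, 201.8,   0.8]))]
green_bottle_center [(0.86, array([441.9, 308.1,  48. ]))]
red_holder [(0.91, array([612.8, 314.2,   1.9]))]
yellow_holder [(0.67, array([6.237e+02, 1.073e+02, 4.000e-01]))]
green_holder [(0.83, array([4.427e+02, 3.125e+02, 2.000e-01]))]
vial_rack_center [(0.95, array([447.4, -96.1,  25.6])), (0.51, array([5.423e+02, 2.002e+02, 4.000e-01])), (0.36, array([ 6.261e+02,  1.040e+02, -5.000e-01]))]
rack_pad
[... 399 characters left out ...]
green_bottle_center [(0.85, array([442., 314.,  48.]))]
red_holder [(0.69, array([440.5, 313.6,  45.2])), (0.64, array([614.2, 318.2,   1.1]))]
yellow_holder [(0.86, array([628.7, 108.2,   1.1]))]
green_holder [(0.57, array([436.8, 315.1,   4.3]))]
vial_rack_center [(0.72, array([448.2, -93.2,  22.4]))]
rack_pad [(0.68, array([441.7,  99.6,  -1.4]))]
spare_bottle_center [(0.62, array([ 541.4, -194.2,   48.8]))]
beaker [(0.86, array([5.414e+02, 1.987e+02, 1.000e-01])), (0.73, array([628.7, 106.7,  44.2]))]
pad [(0.9, [445.6, 102.7, 133.8, 83.6, 6.6])]
rack [(0.8, [448.1, -88.3, 99.5, 56.0, 2.1]), (0.29, [545.1, 200.6, 70.1, 41.6, 47.0])]
 42.2 [460.  -0. 260.] w 92.2 gf 0.0 F [-0.6  0.1  0.2]
```

View pics/c2.png

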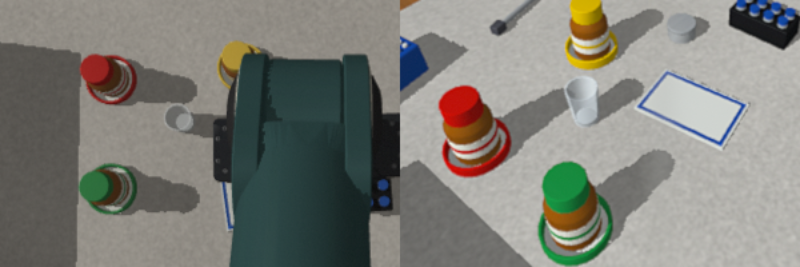

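All three bottles stand in their own cups; the side crop shows red at (472,130), green at (575,210) and yellow at (590,30). Next is the rack.

Run:
```python
from h import *
r=np.deg2rad
pick((447.5,-92.5),r(91.2),6,up=140); place((443,101.5),r(97.7),10,up=200)
P=[500,-150,300]; robot.movep(P,best(P,0)); robot.hold(.5)
im,i=snap('top','t3.png')
for n in NAMES: print(n,pin(n,'top',i))
print('pad',rect('rack_pad','top',i,3)); print('rack',rect('vial_rack_center','top',i,36))
j,i=snap('side','s3.png')
for n in NAMES: print(n,pin(n,'side',i))
st('')
cv2.imwrite('pics/c3.png',cv2.resize(np.hstack([cv2.imread('pics/t3.png')[120:320,100:400],cv2.imread('pics/s3.png')[200:400,100:400]]),(800,267)))
```

```text
grasped 44.9 [447.5 -92.2   6. ] w 49.8 gf 30.0 F [-0.2  1.4  2.1]
lifted 46.1 [447.  -92.4 139.5] w 49.9 gf 30.0 F [-0.9  1.1 -3. ]
down 49.4 [443.1 101.5  10.1] w 50.0 gf 30.0 F [ 0.  -0.2 -2.2]
released 51.6 [442.5 101.4 199.4] w 92.1 gf 0.0 F [ 0.4 -0.1  0.6]
red_bottle_center [(0.89, array([615.4, 316.3,  46.8])), (0.67, array([442.8, 311.1,   3.4]))]
yellow_bottle_center [(0.82, array([631.4,  99.4,  49.6]))]
green_bottle_center [(0.92, array([440.3, 310.6,  50. ]))]
red_holder [(0.69, array([613.1, 315. ,  -0.8]))]
yellow_holder [(0.95, array([625.2, 105.4,  -1.7]))]
green_holder [(0.78, array([440.1, 311.2,   2.8]))]
vial_rack_center [(0.65, array([443.7,  98.6,  29.5]))]
rack_pad [(0.61, array([441.3, 101.5,   1.7]))]
spare_bottle_center [(0.66, array([613. , 314.8,  -0.8]))]
beaker [(0.67, array([544.5, 200.5,  -3.2]))]
pad [(0.72, [444.2, 101.7, 131.8, 82.9, 7.2])]
rack [(0.97, [442.8, 99.8, 104.0, 55.5, 7.8])]
red_bottle_center [(0.65, array([611. , 314.8,  45.8]))]
yellow_bottle_center [(0.72, array([629.2, 109. ,  46.6]))]
green_bottle_center [(0.93, array([441.5, 311.6,  47. ]))]
red_holder [(0.94, array([615.8, 318.3,   0.9])), (0.51, array([442.7, 104.1,  -1. ]))]
yellow_holder [(0.72, array([626.6, 107.5,  -2.6]))]
green_holder [(0.95, array([442.5, 317.6,   5.7])), (0.3, array([615. , 318.6,  -0.8]))]
vial_rack_center []
rack_pad [(0.62, array([442.3, 100. ,  -2.7])), (0.6, array([631. , 108.4,  46.7])), (0.51, array([6.142e+02, 3.169e+02, 2.000e-01]))]
spare_bottle_center [(0.72, array([ 539. , -198.8,   46.6]))]
beaker [(0.79, array([540. , 197. ,  -1.4])), (0.65, array([ 6.169e+02,  3.126e+02, -1.000e-01])), (0.53, array([629.1, 109.6,  47.9])), (0.4, array([ 537.7, -193.6,   45.9]))]
 54.4 [ 500. -150.  300.] w 91.9 gf 0.0 F [-0.4  0.3  0.5]
```

View pics/c3.png

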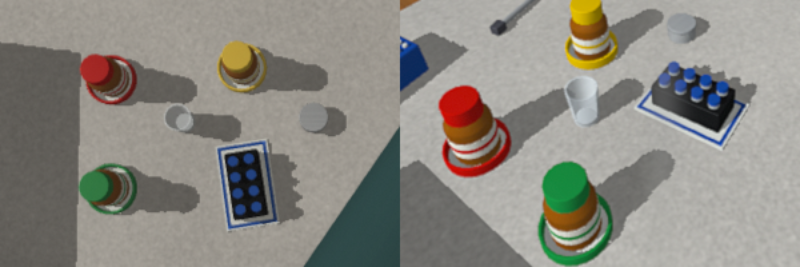

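The rack lies square inside the outline, at about (247,186) in the left crop, and all bottles stand in their cups. One network fix put the yellow bottle a few mm off, so I'll check it from the cap circle and hand in if it's good.

Run:
```python
from h import *
i={k:np.array(v,float) for k,v in viewer.camera_info('top').items() if k in('camera_matrix','R','t')}
hsv=cv2.cvtColor(cv2.imread('pics/t3.png'),cv2.COLOR_BGR2HSV); ok=True
for c,rs in {'red':[(0,6),(175,180)],'yellow':[(18,32)],'green':[(55,80)]}.items():
    m=sum(cv2.inRange(hsv,(a,140,60),(b,255,255)) for a,b in rs)
    e=cv2.morphologyEx(m,cv2.MORPH_OPEN,np.ones((7,7)))
    p=np.argwhere(e)[:,::-1]; w=np.array([ray(i,q,91)[:2] for q in p],np.float32)
    cc,r=cv2.minEnclosingCircle(w); d=np.hypot(*(np.array(cc)-C[c])); print(c,np.round(cc,1),round(2*r,1),round(d,1)); ok&=d<8
if ok: print(robot.job_done())
```

```text
red [612.3 309.6] 50.3 4.3
yellow [625.8 103.1] 49.4 4.4
green [442.2 308.7] 45.0 2.9
the job is handed in; nothing more can be done
None
```

I handed the job in at about 54 s of the 102 s limit. In the last pictures the red, yellow and green bottles stand in their own cups, with cap centres within about 4 mm of the cup centres. The rack is on the board within about 3 mm of centre and squared up, and everything is released; I have not seen the judge's result.

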